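# Replace the withdrawn piece of the welder's set-up kit

### The job

The blue case must hold one welding magnet, one V-block and one screw jack, one to a bay, but one of them has been withdrawn and lies in the orange reject tray. Lift the tape measure off the lid and stand it upright on clear bench, then open the lid until it rests back on its stop, and gently set the bench's spare of the missing kind upright in the empty bay. Leave the lid open and everything else where it is, including the withdrawn piece.

Things in the scene. Friction and masses are not known exactly. Their poses are not given: they have to be found in the camera images.
- case: blue steel kit case fixed to the bench, 124 deep (x) by 304 wide (y) by 66 tall, walls 4, open on top under its lid; origin at the centre of its underside, x towards the hinge side, y to its left. Inside are three bays in a row along y, each 116 (x) by 95 (y), parted by walls 57 tall; bay floors are black rubber, 7 above the underside
- bay_left (a point): centre of the floor of the case's left bay, axes as the case
- bay_middle (a point): centre of the floor of the case's middle bay, axes as the case
- bay_right (a point): centre of the floor of the case's right bay, axes as the case
- lid (a joint): angle of the case's lid (rad): 0 shut, 1.75 open against its stop, leaning a little back past upright; left alone it falls shut below about 1.5
- lid_handle (a point): middle of the bar of the black lid handle: bar 11 thick, 100 long, parallel to the case's y, 35 above the lid's face and 30 from its front edge; turns with the lid. The lid is 6 thick; its face is 72.5 above the case's underside when shut
- lid_hinge (a point): the lid's hinge line, along the case's y, at the middle of its back top edge
- tape: yellow tape measure standing on the shut lid, 56 long (x) by 30 thick (y) by 54 tall, 250 g; origin at the centre of its underside, z up
- spare_magnet: spare, standing loose on the bench: red and steel welding magnet shaped like a little house (arrow magnet), 50 long (x) by 24 thick (y) by 53 tall; straight sides up to 28, gable above; origin at the centre of its underside, z up
- spare_vblock: spare, standing loose on the bench: bright steel V-block, 46 long (x) by 36 wide (y) by 34 tall, V groove along x in its top; origin at the centre of its underside, z up
- spare_jack: spare, standing loose on the bench: round brass screw jack, 52 tall, foot 42 in diameter, straight barrel 34 in diameter from 12 to 32 above its foot, head 30 in diameter; origin at the centre of its underside, z up
- kit_magnet: the kit's own piece, either in a bay of the shut case or, if it has been withdrawn, in the reject tray: red and steel welding magnet shaped like a little house (arrow magnet), 50 long (x) by 24 thick (y) by 53 tall; straight sides up to 28, gable above; origin at the centre of its underside, z up
- kit_vblock: the kit's own piece, either in a bay of the shut case or, if it has been withdrawn, in the reject tray: bright steel V-block, 46 long (x) by 36 wide (y) by 34 tall, V groove along x in its top; origin at the centre of its underside, z up
- kit_jack: the kit's own piece, either in a bay of the shut case or, if it has been withdrawn, in the reject tray: round brass screw jack, 52 tall, foot 42 in diameter, straight barrel 34 in diameter from 12 to 32 above its foot, head 30 in diameter; origin at the centre of its underside, z up
- tray: orange reject tray, 130 by 130 by 26 tall, fixed; it holds the one piece withdrawn from the kit; origin at the centre of its underside
- crate: yellow crate of grinding discs, 130 by 130 by 70 tall, fixed; origin at the centre of its underside
- mallet: wooden mallet standing on its head, leave alone: head 70 (x) by 110 (y) by 60 tall, handle 26 in diameter up to 250; origin at the centre of its underside
- can: green spray can, leave alone: 64 in diameter, 190 tall; origin at the centre of its underside
- hammer: hammer lying on the bench, leave alone: 260 long along its x, head at +x reaching 48 to -y and 40 to +y, 26 tall; origin midway along its length, on the bench
- brush: flat wire brush lying on the bench, leave alone: 200 long along its x, 42 wide, 20 tall; origin midway along its length, on the bench
- tin: round white tin, leave alone: 60 in diameter, 60 tall; origin at the centre of its underside
- dish: white bowl, leave alone: 90 in diameter, 34 tall; origin at the centre of its underside

How it is judged:
On the way, in this order (a step that is already met when the one before it is completed fails the run):
1. the tape measure stands on the bench, the lid still shut (height (world z) of tape between -0.01 and 0.008 m and angle between tape's own z axis and vertical below 0.15 rad and linear speed of tape below 0.05 m/s and value of joint lid below 0.15 rad), for 0.2 s.
2. the lid rests open on its stop, no spare in the case yet (value of joint lid above 1.66 rad and distance between each of spare_magnet, spare_vblock, spare_jack and bay_left above 0.06 m and distance between each of spare_magnet, spare_vblock, spare_jack and bay_middle above 0.06 m and distance between each of spare_magnet, spare_vblock, spare_jack and bay_right above 0.06 m), for 0.2 s.
At the end, for the whole second after the job is handed in: Lid within 0.09 rad of its stop; each bay has a piece within 48 mm of its floor centre, and each of the three kinds is in a bay; all pieces upright (0.15 rad) and at rest; the withdrawn piece is in the tray; the tape measure stands upright on the bench, at rest (value of joint lid above 1.66 rad and distance between any of spare_magnet, kit_magnet, spare_vblock, kit_vblock, spare_jack, kit_jack and bay_left below 0.048 m and distance between any of spare_magnet, kit_magnet, spare_vblock, kit_vblock, spare_jack, kit_jack and bay_middle below 0.048 m and distance between any of spare_magnet, kit_magnet, spare_vblock, kit_vblock, spare_jack, kit_jack and bay_right below 0.048 m and (distance between any of spare_magnet, kit_magnet and bay_left below 0.048 m or distance between any of spare_magnet, kit_magnet and bay_middle below 0.048 m or distance between any of spare_magnet, kit_magnet and bay_right below 0.048 m) and (distance between any of spare_vblock, kit_vblock and bay_left below 0.048 m or distance between any of spare_vblock, kit_vblock and bay_middle below 0.048 m or distance between any of spare_vblock, kit_vblock and bay_right below 0.048 m) and (distance between any of spare_jack, kit_jack and bay_left below 0.048 m or distance between any of spare_jack, kit_jack and bay_middle below 0.048 m or distance between any of spare_jack, kit_jack and bay_right below 0.048 m) and angle between each of spare_magnet, kit_magnet, spare_vblock, kit_vblock, spare_jack, kit_jack, tape's own z axis and vertical below 0.15 rad and linear speed of each of spare_magnet, kit_magnet, spare_vblock, kit_vblock, spare_jack, kit_jack, tape below 0.05 m/s and horizontal distance between any of kit_magnet, kit_vblock, kit_jack and tray below 0.06 m and height (world z) of tape between -0.01 and 0.008 m); the robot touches nothing.
It fails at once if the mallet, spray can, hammer, brush, bowl or tin is moved more than 30 mm (distance of any of mallet, can, hammer, brush, dish, tin from where it was at the start of the episode above 0.03 m).
It fails at once if a piece already in the case, or the piece in the reject tray, is moved more than 30 mm (distance of any of kit_magnet, kit_vblock, kit_jack from where it was at the start of the episode above 0.03 m).
It fails at once if a spare of a kind that is not missing is moved more than 30 mm ((horizontal distance between kit_magnet and tray above 0.08 m and distance of spare_magnet from where it was at the start of the episode above 0.03 m) or (horizontal distance between kit_vblock and tray above 0.08 m and distance of spare_vblock from where it was at the start of the episode above 0.03 m) or (horizontal distance between kit_jack and tray above 0.08 m and distance of spare_jack from where it was at the start of the episode above 0.03 m)).
It fails at once if a spare is dropped or flung into the case (faster than 0.7 m/s within 80 mm of a bay's floor centre) (((distance between spare_magnet and bay_left below 0.08 m or distance between spare_magnet and bay_middle below 0.08 m or distance between spare_magnet and bay_right below 0.08 m) and linear speed of spare_magnet above 0.7 m/s) or ((distance between spare_vblock and bay_left below 0.08 m or distance between spare_vblock and bay_middle below 0.08 m or distance between spare_vblock and bay_right below 0.08 m) and linear speed of spare_vblock above 0.7 m/s) or ((distance between spare_jack and bay_left below 0.08 m or distance between spare_jack and bay_middle below 0.08 m or distance between spare_jack and bay_right below 0.08 m) and linear speed of spare_jack above 0.7 m/s)).
It fails at once if the tape measure is knocked over or dropped on the bench (tipped over 0.6 rad, or faster than 0.7 m/s within 50 mm of the bench) (angle between tape's own z axis and vertical above 0.6 rad or (height (world z) of tape below 0.05 m and linear speed of tape above 0.7 m/s)).
It also fails if it takes over 72 s, if anything falls off the work surface, if the arm or the gripper's body presses on something with over 40 N, if the wrist force passes 120 N, or if a joint passes its speed limit or range.

### The arm

A 6-joint arm with a two-finger parallel gripper is mounted at the origin on the work surface. World frame = base frame: x ahead of the robot, y to its left, z up, the work surface at z = 0. Lengths are in m, angles in rad, forces in N, time in s.
With the tool pointing down it reaches from about 0.275 to 0.975 m from the base axis. Payload 8.4 kg.
Tool frame: the origin (TCP) lies at the very end of the fingers, on their centre line; the grasp point (between the pads) lies 19 mm behind it; z points along the fingers, y is the direction in which the jaws open and shut (so a half turn about z gives the same grasp; the last joint's range is limited). The gripper opens to 92 mm and grips with 3 to 60 N. Pads are 20 mm wide; open, the fingers measure 128 mm over their backs; the gripper's body (75 mm by 189 mm) begins 69 mm behind the grasp point.
Start: joints at [-1.316, 0.353, 1.633, -0, 1.155, -0.002], TCP at [0.159, -0.605, 0.215] pointing down, gripper open.
Joint ranges: [-2.63, 2.63], [-0.92, 2.1], [0.06, 2.66], [-1.3, 4.44], [0, 2.69], [-3.02, 3.02]. Speed limits (rad/s): [2.22, 2.22, 2.79, 3.14, 3.14, 3.14].

### API

Orientations are given as a unit quaternion [x, y, z, w].
In Python, from cell import robot, vision gives the robot as it stands.
- The arm moves only by the tool play_rows, never from a script. Its argument "rows" is a list of rows, each a list of 3 entries, a list of its own where there are three numbers: the shift along the world's x, y, z in mm, then the turn, a rotation vector about the world's x, y, z in rad, then the finger opening in mm, from 0 to 91.9. A call has 1 to 10 rows; each row is the pose to reach, as a shift and turn from the pose commanded when the call began; what a row does not reach only later rows make up. A row lasts 1/8 s, in which the tool goes at most 62.5 mm and 10.7 degrees, less where a joint would pass 70% of its speed; a pose out of reach is approached as far as the arm can. A call with a gripper value outside its range is refused whole. The fingers move at their own pace and stop on an object; "force" is the grip in N (left out, the last holds). Time passes only in rows, so rows that repeat a pose let the fingers close. It gives the time, the measured TCP pose, the force and the opening at its end, in the units of the state.
- robot.read_state(): the state, without advancing time (a new reading comes with each control period).
- vision.read_camera(name): name is "side" or "top" or "wrist"; returns (picture, depth): 480x640x3 uint8, red, green, blue; 480x640 float32, m along the optical axis (not along the pixel's ray), 0 where there is no reading.
- vision.camera_info(name): a dict with "K" (3x3 intrinsics, pixels), "rvec" (rotation vector, rad) and "tvec" (3), from world to camera coordinates, as OpenCV has them; the wrist camera has in their place "hand_eye" (4x4, takes a point from camera to tool coordinates, whose origin is the TCP and whose axes are the flange's). Camera axes: x right, y down, z forward; pixel columns grow to the right and rows downward; lengths in m; the calibration is good to about 2 mm. A picture is of the moment at which its call begins: read the wrist's pose just before it. camera_info takes no time and is no camera call.
- robot.close_job(): hands the job in, once; it reports no verdict.
The state is a dict: "clock": time; "qpos": joint angles; "joint_velocities": joint speeds; "effort": joint torques, N m; "position": TCP position; "orientation": TCP orientation; "force": force on the tool from outside, world axes, zero at the start; "ft_torque": the same for the moment, N m; "finger_gap": opening from 0.0 (shut) to 1.0 (fully open).
Only numpy, scipy, OpenCV 4.12 (cv2) and the standard library are available. Lean on these libraries where they do the work, as an engineer would, in place of code of your own. Each camera call takes 0.05 s, during which the arm holds its last target. There are 200 camera calls.

## Working session

There is one attempt and no reset: what is moved stays moved. The work goes in short steps, Python scripts to look and compute and a tool call to move; the robot and the scene stay as the last step left them, time stands still between calls to the robot, and variables do not carry over. Pictures are saved under pics/ and viewed, about 8 in all and at most 12, crops included, and the job is handed in when it is done.

Besides the shell and the picture viewer there is one more tool, called after "Request:" as name(argument=value, ...), one argument or row to a line, values as JSON. play_rows: Moves the arm, as the interface text tells. Its arguments: {"type":"object","properties":{"rows":{"type":"array","items":{"type":"array"}},"force":{"type":"number"}},"required":["rows"]}

```bash
mkdir -p pics; cat > h.py <<'E'
import numpy as np, cv2
from cell import robot, vision
from scipy.spatial.transform import Rotation as R
def cam(name):
    i=vision.camera_info(name); K=np.array(i["K"],float)
    if name=="wrist":
        s=robot.read_state(); T=np.eye(4); T[:3,:3]=R.from_quat(s["orientation"]).as_matrix(); T[:3,3]=s["position"]
        C=T@np.array(i["hand_eye"])
    else:
        W=np.eye(4); W[:3,:3]=cv2.Rodrigues(np.array(i["rvec"],float))[0]; W[:3,3]=np.ravel(i["tvec"]); C=np.linalg.inv(W)
    return K,C
def look(name):
    K,C=cam(name); p,d=vision.read_camera(name); return K,C,p,d
def save(p,f): cv2.imwrite("pics/"+f,cv2.cvtColor(p,cv2.COLOR_RGB2BGR))
def cloud(K,C,d):
    v,u=np.indices(d.shape); P=np.stack([(u-K[0,2])/K[0,0]*d,(v-K[1,2])/K[1,1]*d,d],-1)
    return P@C[:3,:3].T+C[:3,3]
def plane(K,C,uv,z):
    r=C[:3,:3]@np.linalg.inv(K)@np.array([uv[0],uv[1],1.]); return C[:3,3]+r*(z-C[2,3])/r[2]
def proj(K,C,X):
    c=np.linalg.inv(C)@np.append(X,1); q=K@c[:3]; return q[:2]/q[2]
E
python3 - <<'E'
from h import *
for n in("top","side"):
    K,C,p,d=look(n); save(p,n+"0.png"); np.savez("pics/"+n+"0.npz",K=K,C=C,p=p,d=d); print(n,C[:3,3].round(3),C[:3,2].round(2),K[0,0],(d>0).mean())
print(robot.read_state())
E
```

```text
top [ 0.402 -0.006  1.267] [ 0.11  0.02 -0.99] 476.11999711261234 0.9959114583333334
side [0.117 0.874 0.958] [ 0.34 -0.66 -0.67] 608.5425503182481 0.9960807291666667
{'clock': 0.1, 'qpos': array([-1.31640463e+00,  3.53555112e-01,  1.63404768e+00,  7.43824980e-06,
        1.15519483e+00, -2.41946378e-03]), 'joint_velocities': array([ 0.00080106, -0.00055745, -0.00107643,  0.00201368,  0.0017497 ,
        0.00132152]), 'effort': array([-3.02369926e-04, -5.94904268e+01, -3.34932017e+01,  6.98801223e-02,
        1.84635777e-02, -2.70047860e-05]), 'position': array([ 0.1586291 , -0.60408249,  0.21395879]), 'orientation': array([ 9.91767337e-01,  1.28051500e-01, -7.23293613e-05, -5.98136632e-04]), 'force': array([-0.02261327, -0.31280405, -0.75975439]), 'ft_torque': array([ 0.00028863, -0.07043532, -0.01863799]), 'finger_gap': 1.0026740018895344}
```

View pics/top0.png

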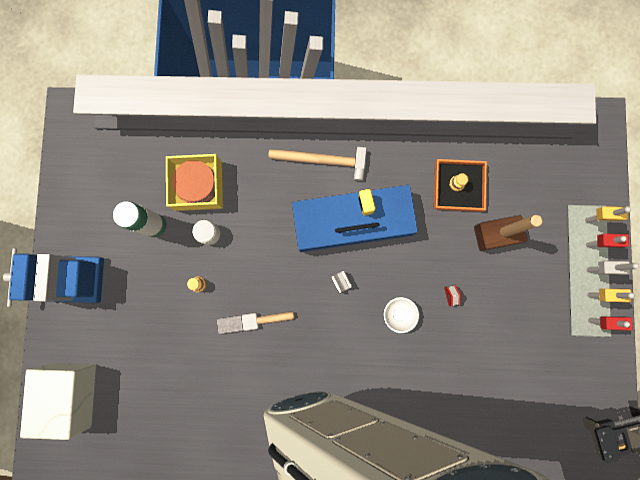

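View pics/side0.png

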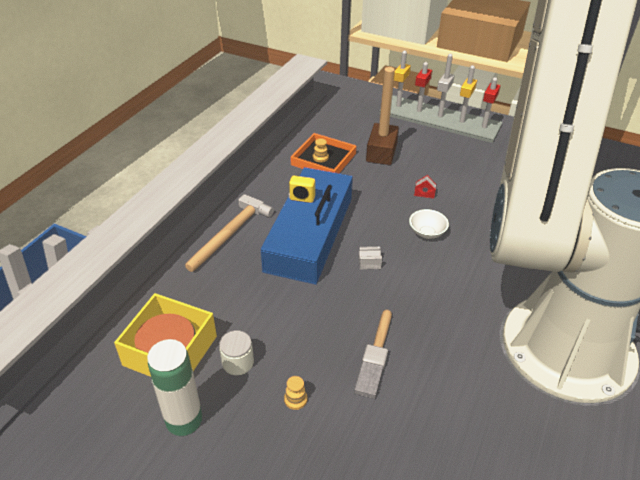

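The jack is the missing piece: it is in the tray at top view (460,182), and the spare stands at (196,284). The case is centred near (355,217) with its handle at (357,228), and the tape is at (367,202). The next step is to measure these.

```bash
python3 - <<'E'
from h import *
Z=np.load("pics/top0.npz"); K,C,p,d=[Z[k] for k in "KCpd"]; W=cloud(K,C,d); hsv=cv2.cvtColor(p,cv2.COLOR_RGB2HSV)
H,S,V=cv2.split(hsv)
def reg(m,x0,x1,y0,y1):
    o=np.zeros_like(m); o[y0:y1,x0:x1]=m[y0:y1,x0:x1]; return o
def st(n,m):
    P=W[m]; r=cv2.minAreaRect((P[:,:2]*1000).astype(np.float32)); print(n,m.sum(),"rect",np.round(r[0],1),np.round(r[1],1),round(r[2],1),"z",np.percentile(P[:,2],[5,50,95]).round(4))
z=W[...,2]
print("bench z",np.median(z[330:360,300:400]))
st("lid",reg((H>100)&(H<125)&(S>100)&(abs(z-.0725)<.012),280,430,175,260))
ty=reg((H>20)&(H<35)&(S>120),350,385,180,220)
st("tape",ty); st("tapetop",ty&(z>.115))
st("handle",reg((V<70)&(z>.092)&(z<.13),320,395,215,245))
st("jack",reg((z>.02)&(H<35)&(S>80),180,212,270,300))
st("jacktop",reg((z>.045)&(H<35)&(S>80),180,212,270,300))
for n,b in dict(mallet=(470,545,210,255),hammer=(340,375,140,185),tin=(190,225,215,248),crate=(160,225,150,212),vb=(325,360,265,298),can=(108,170,195,240),brush=(210,300,305,340)).items(): st(n,reg(z>.01,*b))
Z=np.load("pics/side0.npz"); K,C,p,d=[Z[k] for k in "KCpd"]; W=cloud(K,C,d); hsv=cv2.cvtColor(p,cv2.COLOR_RGB2HSV)
H,S,V=cv2.split(hsv);z=W[...,2]
st("side lid",reg((H>100)&(H<125)&(S>100)&(abs(z-.0725)<.008),255,360,160,285))
st("side tape",reg((H>20)&(H<35)&(S>120),285,318,170,205)); 
st("side handle",reg((V<70)&(z>.095)&(z<.13),305,340,180,230))
st("side jack",reg((z>.01)&(H<35)&(S>80),275,315,370,415))
E
```

```text
bench z 0.0015164159158652657
lid 5225 rect [596.6 -63.7] [124.5 303.2] 9.7 z [0.0704 0.0744 0.0783]
tape 151 rect [525.8 -63.4] [ 47.1 268. ] 75.0 z [0.0893 0.1257 0.1301]
tapetop 123 rect [525.8 -63.3] [ 47.1 268. ] 75.0 z [0.1192 0.1266 0.1313]
handle 144 rect [563.8 -68.7] [  8.5 106.3] 9.5 z [0.1099 0.1139 0.1175]
jack 167 rect [418.2 176.3] [364.5  31.4] 90.0 z [0.0273 0.0515 0.057 ]
jacktop 113 rect [416.6 176.3] [364.5  28.1] 90.0 z [0.0494 0.0534 0.0572]
mallet 1581 rect [ 532.5 -258.8] [134.  552.5] 13.6 z [0.0297 0.0627 0.2513]
hammer 469 rect [608.1 -30.3] [ 71.9 412.7] 78.6 z [0.0178 0.0264 0.0318]
tin 517 rect [479.6 172.8] [388.8  58.9] 63.7 z [0.0228 0.0606 0.0654]
crate 2813 rect [602.1 194.6] [537.3 177.7] 63.4 z [0.0203 0.0474 0.0723]
vb 251 rect [428.2 -25.3] [46.3 58.1] 27.7 z [0.0166 0.0281 0.0385]
can 1319 rect [531.4 234.5] [533.3 115.4] 74.0 z [0.0298 0.1684 0.1939]
brush 912 rect [342.4 135.6] [ 46.8 304.1] 14.3 z [0.0146 0.0194 0.0248]
side lid 4162 rect [592.5 -61.6] [125.1 311.7] 9.6 z [0.0681 0.0715 0.0747]
side tape 449 rect [405.7 303.4] [  56.6 1277.8] 29.4 z [0.0772 0.1184 0.1276]
side handle 145 rect [562.6 -63. ] [58.7 94. ] 38.8 z [0.101  0.1112 0.1142]
side jack 493 rect [278.4 606.6] [ 39.3 623.5] 27.5 z [0.0116 0.0338 0.0531]
```

```bash
cat >> h.py <<'E'
def st(W,n,m,pct=2):
    P=W[m]; P=P[np.abs(P[:,:2]-np.median(P[:,:2],0)).max(1)<.2]
    (c,s,a)=cv2.minAreaRect((P[:,:2]*1000).astype(np.float32)); print(n,len(P),"rect",np.round(c,1),np.round(s,1),round(a,1),"med",np.round(np.median(P,0)*1000,1),"z",(np.percentile(P[:,2],[5,95])*1000).round(1))
def reg(m,x0,x1,y0,y1):
    o=np.zeros_like(m); o[y0:y1,x0:x1]=m[y0:y1,x0:x1]; return o
E
python3 - <<'E'
from h import *
for n,tb,jb in(("top",(350,385,180,220),(180,212,270,300)),("side",(285,318,170,205),(275,315,370,415))):
    Z=np.load(f"pics/{n}0.npz"); K,C,p,d=[Z[k] for k in "KCpd"]; W=cloud(K,C,d); H,S,V=cv2.split(cv2.cvtColor(p,cv2.COLOR_RGB2HSV)); z=W[...,2]; ok=d>0
    y=reg((H>20)&(H<35)&(S>120)&ok,*tb); st(W,n+" tapetop",y&(z>.119)); st(W,n+" tape",y)
    st(W,n+" jacktop",reg((z>.047)&(H<35)&(S>80)&ok,*jb));st(W,n+" jack",reg((z>.01)&(H<35)&(S>80)&ok,*jb))
    if n=="top":
        for q,b in dict(vb=(325,360,265,298),tin=(190,225,215,248),brush=(210,300,305,340),mallet=(470,545,210,255),dish=(380,422,295,335)).items(): st(W,q,reg((z>.01)&ok,*b))
        print(proj(K,C,[.46,.13,0]))
E
```

```text
top tapetop 116 rect [628.7 -91.7] [54.1 29.8] 14.5 med [625.9 -96.4 126.8] z [120.8 130.6]
top tape 150 rect [628.6 -91.6] [54.3 30.1] 13.8 med [616.7 -95.  125.6] z [ 89.2 129.7]
top jacktop 111 rect [416.9 343.9] [28.1 29. ] 6.1 med [417.7 342.9  53.4] z [49.4 57.1]
top jack 199 rect [416.8 341.1] [34.3 37.4] 60.6 med [417.5 337.3  50.1] z [12.2 56.6]
vb 250 rect [433.6 -35.4] [45.9 35.8] 28.9 med [433.8 -35.9  27.9] z [16.6 38.3]
tin 513 rect [552.3 320.2] [57.6 58.4] 29.7 med [551.  315.2  60.6] z [22.8 65.2]
brush 898 rect [326.7 184.8] [ 42.  199.8] 9.8 med [325.6 207.   19.4] z [14.5 24. ]
mallet 1567 rect [ 573.7 -447. ] [139.8 108.2] 84.8 med [ 564.2 -432.5   62.7] z [ 29.5 250.8]
dish 777 rect [ 353.8 -190.6] [86.1 87.5] 2.1 med [ 351.3 -193.5   22. ] z [11.1 37.6]
[278.66302343 269.67862132]
side tapetop 219 rect [624.7 -89.4] [54.6 33.4] 15.0 med [623.8 -86.  124.6] z [120.1 128.2]
side tape 446 rect [ 667.6 -161.5] [ 55.1 210.9] 30.0 med [620.6 -82.  118.3] z [ 77.1 127.4]
side jacktop 213 rect [414.  344.4] [30.  28.8] 78.4 med [413.7 345.5  51.1] z [48.2 54.1]
side jack 491 rect [412.4 346.7] [34. 39.] 83.2 med [410.4 351.3  33.8] z [11.6 53. ]
```

Request:
play_rows(
  rows=[
    [[150, 250, 40], [0, 0, 0], 91],
    [[150, 400, 40], [0, 0, 0], 91],
    [[150, 400, 40], [0, 0, 0], 91],
    [[150, 400, 40], [0, 0, 0], 91],
    [[150, 400, 40], [0, 0, 0], 91],
    [[150, 400, 40], [0, 0, 0], 91],
    [[150, 400, 40], [0, 0, 0], 91],
    [[300, 500, 40], [0, 0, 0], 91],
    [[300, 500, 40], [0, 0, 0], 91],
    [[300, 500, 40], [0, 0, 0], 91],
  ],
)

```text
clock: 1.35
position: [0.4603, -0.1027, 0.2546]
orientation: [0.992, 0.129, 0.0, 0.0]
force: [-0.0, -0.5, 0.6]
finger_gap: 0.989
```

Request:
play_rows(
  rows=[
    [[168, 15, 20], [0, 0, 0], 60],
    [[168, 15, 20], [0, 0, 0], 60],
    [[168, 15, 20], [0, 0, 0], 60],
    [[168, 15, 20], [0, 0, 0], 60],
    [[168, 15, 20], [0, 0, 0], 60],
  ],
)

```text
clock: 1.98
position: [0.6255, -0.0895, 0.2738]
orientation: [0.992, 0.128, -0.001, -0.0]
force: [0.0, -0.2, -0.5]
finger_gap: 0.652
```

```bash
python3 - <<'E'
from h import *
s=robot.read_state(); print(s["clock"],s["position"],s["orientation"],s["finger_gap"])
K,C,p,d=look("wrist"); save(p,"w1.png"); W=cloud(K,C,d); H,S,V=cv2.split(cv2.cvtColor(p,cv2.COLOR_RGB2HSV)); z=W[...,2]
print(C[:3,3])
ok=(d>0)
m=(H>20)&(H<35)&(S>120)&ok&(z>.115)&(np.hypot(W[...,0]-.627,W[...,1]+.09)<.06); st(W,"tape",m)
m=(V<80)&ok&(z>.095)&(z<.125)&(abs(W[...,0]-.563)<.03)&(abs(W[...,1]+.068)<.08); st(W,"handle",m)
E
```

```text
1.975 [ 0.62553887 -0.08951042  0.27376265] [ 9.91762823e-01  1.28083703e-01 -1.01204462e-03 -2.10961167e-04] 0.652348191186597
[ 0.68800687 -0.07360239  0.44580006]
tape 2559 rect [628.6 -95.5] [54.1 79.2] 16.4 med [634.1 -94.  128.5] z [124.6 385. ]
handle 602 rect [563.7 -70.6] [  7.8 104.6] 9.8 med [566.9 -84.  113.9] z [104. 116.]
```

View pics/w1.png

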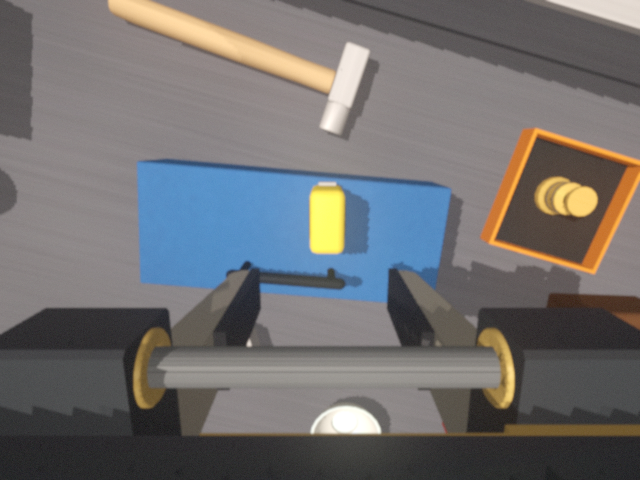

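The tape, at (327,218), lies square to the jaws and ahead of the handle. I'll descend and grip it.

Request:
play_rows(
  rows=[
    [[1, -2, -60], [0, 0, 0], 60],
    [[1, -2, -120], [0, 0, 0], 60],
    [[1, -2, -160], [0, 0, 0], 60],
    [[1, -2, -187], [0, 0, 0], 60],
    [[1, -2, -187], [0, 0, 0], 60],
    [[1, -2, -187], [0, 0, 0], 20],
    [[1, -2, -187], [0, 0, 0], 20],
    [[1, -2, -187], [0, 0, 0], 20],
    [[1, -2, -187], [0, 0, 0], 20],
  ],
  force=25,
)

```text
clock: 3.15
position: [0.6283, -0.0916, 0.0886]
orientation: [0.992, 0.128, 0.001, 0.0]
force: [-1.5, -1.1, 5.9]
finger_gap: 0.323
```

Request:
play_rows(
  rows=[
    [[0, 0, 30], [0, 0, 0], 20],
    [[0, 0, 90], [0, 0, 0], 20],
    [[-40, 50, 110], [0, 0, 0], 20],
    [[-80, 100, 110], [0, 0, 0], 20],
    [[-115, 150, 110], [0, 0, 0], 20],
    [[-150, 195, 110], [0, 0, 0], 20],
    [[-168, 221, 90], [0, 0, 0], 20],
    [[-168, 221, 40], [0, 0, 0], 20],
    [[-168, 221, 0], [0, 0, 0], 20],
    [[-168, 221, -30], [0, 0, 0], 20],
  ],
)

```text
clock: 4.4
position: [0.4588, 0.1295, 0.056]
orientation: [0.992, 0.128, -0.001, 0.0]
force: [0.3, -0.4, -2.5]
finger_gap: 0.324
```

Request:
play_rows(
  rows=[
    [[0, 0, -20], [0, 0, 0], 20],
    [[0, 0, -30], [0, 0, 0], 20],
    [[0, 0, -35], [0, 0, 0], 20],
    [[0, 0, -38], [0, 0, 0], 20],
    [[0, 0, -38], [0, 0, 0], 20],
    [[0, 0, -38], [0, 0, 0], 20],
  ],
)

```text
clock: 5.15
position: [0.4601, 0.1296, 0.02]
orientation: [0.992, 0.128, 0.0, -0.0]
force: [0.4, 0.4, -2.0]
finger_gap: 0.327
```

Request:
play_rows(
  rows=[
    [[0, 0, -2], [0, 0, 0], 20],
    [[0, 0, -2], [0, 0, 0], 20],
    [[0, 0, -4], [0, 0, 0], 20],
    [[0, 0, -4], [0, 0, 0], 20],
    [[0, 0, -4], [0, 0, 0], 20],
  ],
)

```text
clock: 5.78
position: [0.4599, 0.1295, 0.016]
orientation: [0.992, 0.128, 0.0, -0.0]
force: [-1.6, -1.2, 5.5]
finger_gap: 0.326
```

Request:
play_rows(
  rows=[
    [[0, 0, 0], [0, 0, 0], 45],
    [[0, 0, 0], [0, 0, 0], 45],
    [[0, 0, 0], [0, 0, 0], 45],
    [[0, 0, 20], [0, 0, 0], 45],
    [[0, 0, 70], [0, 0, 0], 45],
    [[0, 0, 130], [0, 0, 0], 45],
    [[0, 0, 190], [0, 0, 0], 45],
    [[0, 0, 190], [0, 0, 0], 45],
  ],
)

```text
clock: 6.78
position: [0.4627, 0.1303, 0.2101]
orientation: [0.992, 0.128, 0.004, -0.001]
force: [0.2, -0.0, -0.3]
finger_gap: 0.492
```

```bash
python3 - <<'E'
from h import *
s=robot.read_state(); print(s["clock"],s["position"],s["qpos"])
K,C,p,d=look("side"); save(p,"s1.png")
E
```

```text
6.775 [0.46265572 0.13029704 0.21008708] [ 2.71399447e-01  1.26337540e-01  1.94392296e+00 -3.08992360e-06
  1.06250527e+00  1.58537137e+00]
```

View pics/s1.png

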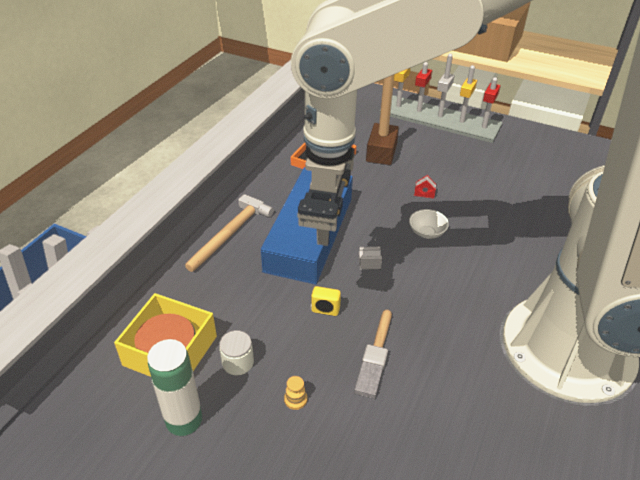

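Request:
play_rows(
  rows=[
    [[20, -40, 0], [0, 0, 0.18], 45],
    [[40, -80, 0], [0, 0, 0.36], 45],
    [[60, -120, 0], [0, 0, 0.54], 45],
    [[80, -160, -10], [0, 0, 0.72], 45],
    [[103, -198, -20], [0, 0, 0.9], 45],
    [[103, -198, -26], [0, 0, 1.08], 45],
    [[103, -198, -26], [0, 0, 1.26], 45],
    [[103, -198, -26], [0, 0, 1.42], 45],
    [[103, -198, -26], [0, 0, 1.483], 45],
    [[103, -198, -26], [0, 0, 1.483], 45],
  ],
)

```text
clock: 8.07
position: [0.5617, -0.0684, 0.1777]
orientation: [0.645, 0.764, -0.001, -0.001]
force: [-0.6, -0.4, -0.7]
finger_gap: 0.491
```

```bash
python3 - <<'E'
from h import *
s=robot.read_state(); print(s["clock"],s["position"],s["qpos"][5]); Rm=R.from_quat(s["orientation"]).as_matrix(); print(np.degrees(np.arctan2(Rm[1,1],Rm[0,1])))
K,C,p,d=look("wrist"); save(p,"w2.png"); W=cloud(K,C,d); H,S,V=cv2.split(cv2.cvtColor(p,cv2.COLOR_RGB2HSV)); z=W[...,2]
m=(V<80)&(d>0)&(z>.1)&(z<.125)&(abs(W[...,0]-.563)<.03)&(abs(W[...,1]+.068)<.08); st(W,"handle",m)
E
```

```text
8.075 [ 0.56166616 -0.06837845  0.17765644] -0.2922256538411825
9.650092279344037
handle 1961 rect [561.8 -69.7] [  9.3 107.6] 9.9 med [562.1 -71.8 114.5] z [112.7 115.8]
```

View pics/w2.png

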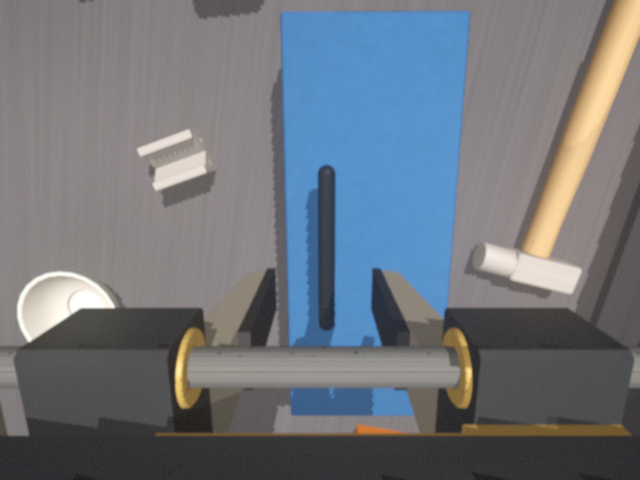

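The bar, at (327,247), is centred between the fingers. I'll descend and grip it lightly enough for it to pivot.

Request:
play_rows(
  rows=[
    [[0, 0, -40], [0, 0, 0], 45],
    [[0, 0, -70], [0, 0, 0], 45],
    [[0, 0, -82], [0, 0, 0], 45],
    [[0, 0, -82], [0, 0, 0], 45],
    [[0, 0, -82], [0, 0, 0], 2],
    [[0, 0, -82], [0, 0, 0], 2],
    [[0, 0, -82], [0, 0, 0], 2],
    [[0, 0, -82], [0, 0, 0], 2],
    [[0, 0, -82], [0, 0, 0], 2],
  ],
  force=20,
)

```text
clock: 9.25
position: [0.5633, -0.0685, 0.0981]
orientation: [0.645, 0.764, 0.0, 0.0]
force: [-0.0, 1.3, 3.3]
finger_gap: 0.113
```

```bash
python3 - <<'E'
from h import *
s=robot.read_state(); print(s["position"],s["finger_gap"]*92,s["force"])
# arc: hinge rel. to bar in case axes: bar starts (-94, +35..38) from hinge
for hz in (35,38):
  for th in (.1,.2,.35,.5,.65,.8,.95,1.1,1.25,1.4,1.55,1.65,1.75,1.8):
    c,s_=np.cos(th),np.sin(th); x0,z0=-94,hz
    dx=x0*c+z0*s_-x0; dz=-x0*s_+z0*c-z0; a=np.radians(9.65)
    print(hz,th,np.round([dx*np.cos(a),dx*np.sin(a),dz],1))
E
```

```text
[ 0.56326624 -0.06851606  0.09806988] 10.424003444272518 [-0.00715058  1.26799654  3.34793402]
35 0.1 [3.9 0.7 9.2]
35 0.2 [ 8.7  1.5 18. ]
35 0.35 [17.4  3.  30.1]
35 0.5 [27.9  4.7 40.8]
35 0.65 [39.8  6.8 49.8]
35 0.8 [52.9  9.  56.8]
35 0.95 [66.8 11.4 61.8]
35 1.1 [81.4 13.8 64.6]
35 1.25 [96.2 16.4 65.2]
35 1.4 [110.9  18.9  63.6]
35 1.55 [125.2  21.3  59.7]
35 1.65 [134.4  22.9  55.9]
35 1.75 [143.1  24.3  51.3]
35 1.8 [147.3  25.1  48.6]
38 0.1 [4.2 0.7 9.2]
38 0.2 [ 9.3  1.6 17.9]
38 0.35 [18.5  3.1 29.9]
38 0.5 [29.3  5.  40.4]
38 0.65 [41.6  7.1 49.1]
38 0.8 [55.   9.3 55.9]
38 0.95 [69.2 11.8 60.6]
38 1.1 [84.  14.3 63. ]
38 1.25 [99.  16.8 63.2]
38 1.4 [113.8  19.4  61.1]
38 1.55 [128.2  21.8  56.8]
38 1.65 [137.3  23.4  52.7]
38 1.75 [146.1  24.8  47.7]
38 1.8 [150.2  25.5  44.9]
```

Request:
play_rows(
  rows=[
    [[4, 1, 9], [0, 0, 0], 2],
    [[9, 1.5, 18], [0, 0, 0], 2],
    [[13, 2, 24], [0, 0, 0], 2],
    [[18, 3, 30], [0, 0, 0], 2],
    [[23, 4, 35], [0, 0, 0], 2],
    [[29, 5, 40.5], [0, 0, 0], 2],
    [[29, 5, 40.5], [0, 0, 0], 2],
  ],
)

```text
clock: 10.12
position: [0.5915, -0.0636, 0.1385]
orientation: [0.645, 0.764, -0.0, -0.0]
force: [-1.2, -2.2, -1.1]
finger_gap: 0.109
```

Request:
play_rows(
  rows=[
    [[6, 1, 5], [0, 0, 0], 2],
    [[12, 2, 9], [0, 0, 0], 2],
    [[19, 3, 12.5], [0, 0, 0], 2],
    [[25.5, 4.5, 15.8], [0, 0, 0], 2],
    [[33, 5.5, 18.5], [0, 0, 0], 2],
    [[39.7, 6.8, 20.6], [0, 0, 0], 2],
    [[47, 8, 22], [0, 0, 0], 2],
    [[54.5, 9.2, 23], [0, 0, 0], 2],
    [[54.5, 9.2, 23], [0, 0, 0], 2],
  ],
)

```text
clock: 11.25
position: [0.6473, -0.0541, 0.1612]
orientation: [0.645, 0.764, 0.0, 0.0]
force: [-2.3, 0.1, 4.1]
finger_gap: 0.113
```

Request:
play_rows(
  rows=[
    [[7, 1.2, 0.5], [0, 0, 0], 2],
    [[15, 2.5, 0.5], [0, 0, 0], 2],
    [[22, 3.8, 0], [0, 0, 0], 2],
    [[30, 5, -1.5], [0, 0, 0], 2],
    [[37, 6.3, -3.5], [0, 0, 0], 2],
    [[44, 7.5, -6], [0, 0, 0], 2],
    [[49, 8.3, -8], [0, 0, 0], 2],
    [[53, 9, -10], [0, 0, 0], 2],
    [[53, 9, -10], [0, 0, 0], 2],
  ],
)

```text
clock: 12.38
position: [0.6995, -0.0452, 0.1508]
orientation: [0.645, 0.764, 0.0, 0.0]
force: [-0.8, -0.6, -0.4]
finger_gap: 0.113
```

Request:
play_rows(
  rows=[
    [[4, 0.7, -2], [0, 0, 0], 2],
    [[7, 1.2, -4], [0, 0, 0], 2],
    [[8, 1.4, -4.5], [0, 0, 0], 2],
    [[8, 1.4, -4.5], [0, 0, 0], 2],
  ],
)

```text
clock: 12.88
position: [0.7074, -0.0439, 0.1465]
orientation: [0.645, 0.764, 0.0, 0.0]
force: [-0.3, 0.8, 0.9]
finger_gap: 0.109
```

Request:
play_rows(
  rows=[
    [[2, 0.3, -1.5], [0, 0, 0], 2],
    [[3, 0.5, -2], [0, 0, 0], 2],
    [[3, 0.5, -2], [0, 0, 0], 17],
    [[3, 0.5, -2], [0, 0, 0], 17],
    [[3, 0.5, -2], [0, 0, 0], 17],
  ],
)

```text
clock: 13.5
position: [0.7103, -0.0434, 0.1446]
orientation: [0.645, 0.764, 0.0, 0.0]
force: [-0.2, 0.5, 0.7]
finger_gap: 0.183
```

Released. I'll rise straight up, then clear away to the left for a look.

Request:
play_rows(
  rows=[
    [[0, 0, 20], [0, 0, 0], 17],
    [[0, 0, 50], [0, 0, 0], 17],
    [[0, 0, 90], [0, 0, 0], 17],
    [[0, 0, 130], [0, 0, 0], 17],
    [[-60, 40, 150], [0, 0, 0], 60],
    [[-100, 90, 150], [0, 0, 0], 60],
    [[-150, 150, 150], [0, 0, 0], 60],
    [[-200, 220, 150], [0, 0, 0], 60],
    [[-240, 290, 140], [0, 0, 0], 60],
    [[-260, 340, 120], [0, 0, 0], 60],
  ],
)

```text
clock: 14.75
position: [0.4786, 0.2433, 0.2796]
orientation: [0.645, 0.764, 0.002, 0.001]
force: [-0.7, 0.2, -1.1]
finger_gap: 0.651
```

```bash
python3 - <<'E'
from h import *
s=robot.read_state(); print(s["clock"],s["position"],s["qpos"])
K,C,p,d=look("top"); W=cloud(K,C,d); save(p,"t2.png"); np.savez("pics/t2.npz",K=K,C=C,p=p,d=d)
H,S,V=cv2.split(cv2.cvtColor(p,cv2.COLOR_RGB2HSV)); z=W[...,2]
m=reg((H>100)&(H<125)&(S>100)&(d>0)&(z>.1),280,440,150,260); st(W,"lid",m)
E
```

```text
14.75 [0.47863542 0.24326393 0.27961905] [4.67408524e-01 1.54203229e-01 1.74843644e+00 3.05580978e-05
 1.23512803e+00 2.98709610e-01]
lid 2102 rect [688.4 -47.7] [ 54.7 303.1] 10.1 med [673.  -50.3 152.4] z [105.7 190.5]
```

View pics/t2.png

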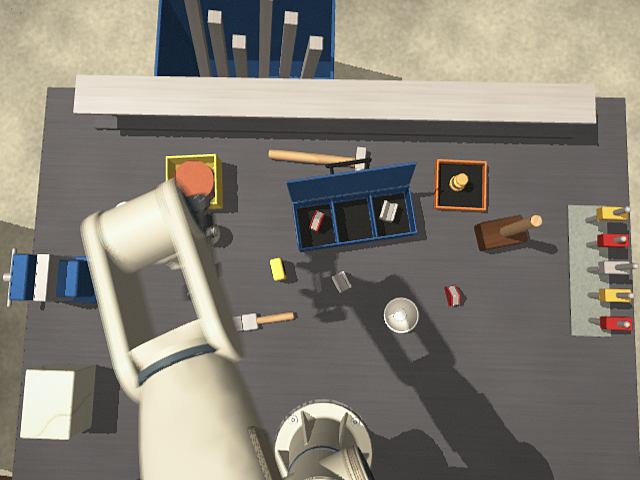

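The lid is open, the middle bay at (353,220) is empty, the magnet is in the left bay and the V-block in the right. The tape stands at (278,268). Next I'll turn the tool and look over the jack.

Request:
play_rows(
  rows=[
    [[-20, 30, 0], [0, 0, -0.18], 60],
    [[-45, 70, 0], [0, 0, -0.36], 60],
    [[-63, 100, -20], [0, 0, -0.54], 60],
    [[-63, 100, -40], [0, 0, -0.72], 60],
    [[-63, 100, -60], [0, 0, -0.9], 60],
    [[-63, 100, -80], [0, 0, -1.08], 60],
    [[-63, 100, -80], [0, 0, -1.26], 60],
    [[-63, 100, -80], [0, 0, -1.42], 60],
    [[-63, 100, -80], [0, 0, -1.571], 60],
    [[-63, 100, -80], [0, 0, -1.571], 60],
  ],
)

```text
clock: 16.05
position: [0.4167, 0.3418, 0.1985]
orientation: [0.996, 0.085, 0.001, -0.0]
force: [0.3, 0.2, 0.3]
finger_gap: 0.653
```

```bash
python3 - <<'E'
from h import *
s=robot.read_state(); print(s["clock"],s["position"],s["qpos"][5]); Rm=R.from_quat(s["orientation"]).as_matrix(); print(np.degrees(np.arctan2(Rm[1,1],Rm[0,1])))
K,C,p,d=look("wrist"); save(p,"w3.png"); W=cloud(K,C,d); H,S,V=cv2.split(cv2.cvtColor(p,cv2.COLOR_RGB2HSV)); z=W[...,2]
n=np.hypot(W[...,0]-.4155,W[...,1]-.344)<.035
for a,b in((.045,.06),(.003,.06),(.003,.02)): st(W,"jack",n&(d>0)&(S>80)&(H<35)&(z>a)&(z<b))
Z=np.load("pics/t2.npz"); K,C,p,d=[Z[k] for k in "KCpd"]; W=cloud(K,C,d); H,S,V=cv2.split(cv2.cvtColor(p,cv2.COLOR_RGB2HSV)); z=W[...,2]
m=reg((H>100)&(H<125)&(S>100)&(d>0)&(z>.085),280,440,150,260); P=W[m]; P=P[np.abs(P-np.median(P,0)).max(1)<.2]
A=np.c_[P[:,1:],np.ones(len(P))]; k=np.linalg.lstsq(A,P[:,0],rcond=None)[0]; r=abs(A@k-P[:,0]); k=np.linalg.lstsq(A[r<.008],P[r<.008,0],rcond=None)[0]
print("lid lean dx/dz",k, "angle",np.pi/2+np.arctan(k[1]*np.cos(np.radians(9.7))))
m=reg((H>100)&(H<125)&(S>100)&(d>0)&(z>.06)&(z<.075),280,440,180,260); st(W,"rim",m)
E
```

```text
16.05 [0.4167286  0.34184328 0.19854978] 2.085247647341759
-80.27413880999116
jack 954 rect [414.4 342.4] [29.  28.8] 9.1 med [414.7 342.8  54.2] z [53.  55.3]
jack 1626 rect [413.9 343.9] [40.5 43.5] 47.3 med [419.6 343.4  53.4] z [10.2 55.2]
jack 374 rect [413.9 343.9] [40.5 43.5] 47.3 med [427.2 345.7  12. ] z [ 5.9 18.5]
lid lean dx/dz [-0.1734431   0.18652956  0.63581024] angle 1.7526283357389643
rim 670 rect [598.  -63.5] [127.9 304.2] 10.0 med [614.8 -75.7  67.3] z [60.7 73.2]
```

View pics/w3.png

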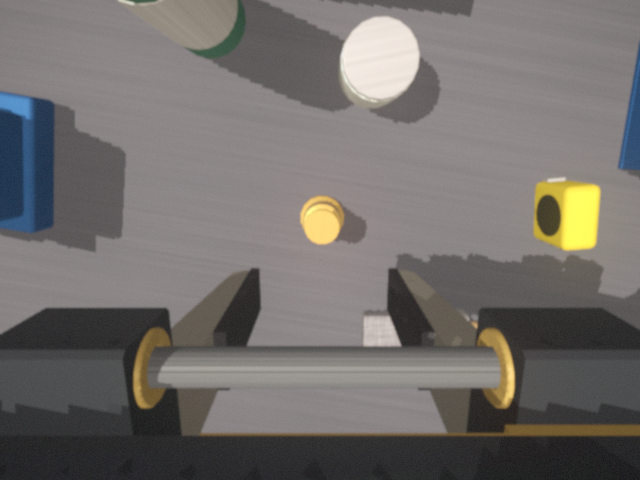

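The jack is at (322,220), centred between the fingers. The lid measures 1.75 rad. I'll descend and grip it.

Request:
play_rows(
  rows=[
    [[-2, 1.5, -60], [0, 0, 0], 60],
    [[-2, 1.5, -120], [0, 0, 0], 60],
    [[-2, 1.5, -165], [0, 0, 0], 60],
    [[-2, 1.5, -182], [0, 0, 0], 60],
    [[-2, 1.5, -182], [0, 0, 0], 60],
    [[-2, 1.5, -182], [0, 0, 0], 25],
    [[-2, 1.5, -182], [0, 0, 0], 25],
    [[-2, 1.5, -182], [0, 0, 0], 25],
    [[-2, 1.5, -182], [0, 0, 0], 25],
    [[-2, 1.5, -182], [0, 0, 0], 25],
  ],
  force=30,
)

```text
clock: 17.35
position: [0.415, 0.3436, 0.0164]
orientation: [0.996, 0.084, 0.001, -0.0]
force: [-0.6, -0.9, 8.2]
finger_gap: 0.354
```

Request:
play_rows(
  rows=[
    [[0, 0, 30], [0, 0, 0], 25],
    [[0, 0, 80], [0, 0, 0], 25],
    [[0, 0, 130], [0, 0, 0], 25],
    [[0, 0, 160], [0, 0, 0], 25],
    [[0, 0, 160], [0, 0, 0], 25],
  ],
)

```text
clock: 17.98
position: [0.4154, 0.344, 0.1776]
orientation: [0.996, 0.084, 0.002, -0.001]
force: [-0.7, -0.2, -2.5]
finger_gap: 0.359
```

Request:
play_rows(
  rows=[
    [[20, -50, 10], [0, 0, 0], 25],
    [[40, -100, 20], [0, 0, 0], 25],
    [[65, -150, 20], [0, 0, 0], 25],
    [[90, -205, 20], [0, 0, 0], 25],
    [[112, -260, 20], [0, 0, 0], 25],
    [[135, -310, 20], [0, 0, 0], 25],
    [[158, -360, 20], [0, 0, 0], 25],
    [[180, -407, 20], [0, 0, 0], 25],
    [[180, -407, 20], [0, 0, 0], 25],
    [[180, -407, 20], [0, 0, 0], 25],
  ],
)

```text
clock: 19.23
position: [0.593, -0.0636, 0.1935]
orientation: [0.996, 0.084, -0.001, -0.0]
force: [-0.0, -0.1, -2.6]
finger_gap: 0.355
```

```bash
python3 - <<'E'
from h import *
s=robot.read_state(); print(s["clock"],s["position"],s["finger_gap"],s["force"])
K,C,p,d=look("wrist"); save(p,"w4.png"); W=cloud(K,C,d); H,S,V=cv2.split(cv2.cvtColor(p,cv2.COLOR_RGB2HSV)); z=W[...,2]
a=np.radians(9.7); X=(W[...,:2]-[.595,-.063])@np.array([[np.cos(a),-np.sin(a)],[np.sin(a),np.cos(a)]])
# partition tops / rims in case axes
b=(d>0)&(H>95)&(H<125)&(S>80)
m=b&(z>.048)&(z<.08)&(abs(X[...,1])<.16)&(X[...,0]>-.05)&(X[...,0]<.05)
h,e=np.histogram(X[m][:,1]*1000,bins=np.arange(-160,161,4)); print([(int(e[i]),int(h[i])) for i in range(len(h)) if h[i]>15])
E
```

```text
19.225 [ 0.59299123 -0.06359206  0.19350341] 0.35542397915439955 [-0.01242797 -0.14164832 -2.57367272]
[(-156, 103), (-152, 1850), (-56, 167), (-52, 598), (44, 385), (48, 369), (144, 1614), (148, 333)]
```

View pics/w4.png

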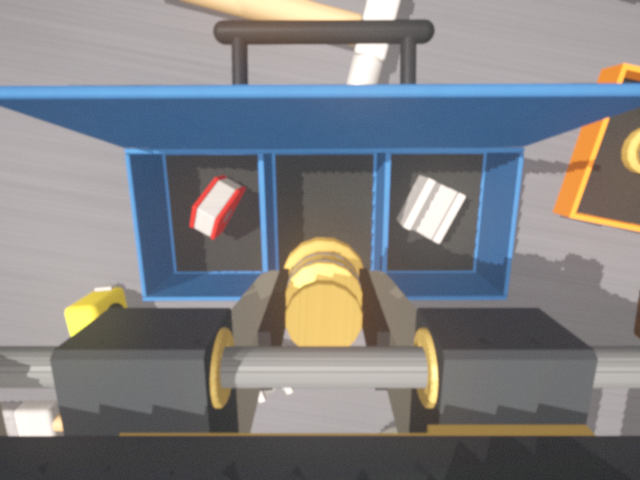

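The middle bay lies between the partitions at (268,215) and (380,215), and the jack is held upright. The bay centre is about 2 mm to the right of my estimate, so I'll correct for that and lower.

Request:
play_rows(
  rows=[
    [[2, -1.5, -30], [0, 0, 0], 25],
    [[2, -1.5, -65], [0, 0, 0], 25],
    [[2, -1.5, -100], [0, 0, 0], 25],
    [[2, -1.5, -125], [0, 0, 0], 25],
    [[2, -1.5, -145], [0, 0, 0], 25],
    [[2, -1.5, -158], [0, 0, 0], 25],
    [[2, -1.5, -165], [0, 0, 0], 25],
    [[2, -1.5, -165], [0, 0, 0], 25],
    [[2, -1.5, -165], [0, 0, 0], 25],
  ],
)

```text
clock: 20.4
position: [0.5968, -0.0654, 0.031]
orientation: [0.996, 0.084, 0.001, 0.0]
force: [0.2, 0.2, -2.3]
finger_gap: 0.354
```

Request:
play_rows(
  rows=[
    [[0, 0, -3], [0, 0, 0], 25],
    [[0, 0, -5], [0, 0, 0], 25],
    [[0, 0, -6.5], [0, 0, 0], 25],
    [[0, 0, -6.5], [0, 0, 0], 25],
    [[0, 0, -6.5], [0, 0, 0], 25],
  ],
)

```text
clock: 21.02
position: [0.5963, -0.0654, 0.0238]
orientation: [0.996, 0.084, -0.0, -0.0]
force: [-0.5, -0.1, -2.3]
finger_gap: 0.356
```

Request:
play_rows(
  rows=[
    [[0, 0, -1], [0, 0, 0], 25],
    [[0, 0, -2], [0, 0, 0], 25],
    [[0, 0, -2], [0, 0, 0], 25],
  ],
)

```text
clock: 21.4
position: [0.5965, -0.0655, 0.0234]
orientation: [0.996, 0.084, 0.0, 0.0]
force: [-5.2, 0.4, 15.3]
finger_gap: 0.354
```

Contact at 15 N. I'll release and rise.

Request:
play_rows(
  rows=[
    [[0, 0, 0], [0, 0, 0], 45],
    [[0, 0, 0], [0, 0, 0], 45],
    [[0, 0, 0], [0, 0, 0], 45],
    [[0, 0, 20], [0, 0, 0], 45],
    [[0, 0, 60], [0, 0, 0], 45],
    [[0, 0, 110], [0, 0, 0], 45],
    [[0, 0, 160], [0, 0, 0], 45],
    [[0, 0, 210], [0, 0, 0], 45],
    [[-60, 60, 230], [0, 0, 0], 45],
    [[-110, 110, 230], [0, 0, 0], 45],
  ],
)

```text
clock: 22.65
position: [0.509, 0.0224, 0.2525]
orientation: [0.996, 0.084, 0.002, -0.0]
force: [-0.2, 0.8, 1.1]
finger_gap: 0.489
```

Request:
play_rows(
  rows=[
    [[-40, 60, 0], [0, 0, 0], 45],
    [[-80, 120, 0], [0, 0, 0], 45],
    [[-100, 160, 0], [0, 0, 0], 45],
    [[-100, 200, 0], [0, 0, 0], 45],
    [[-100, 200, 0], [0, 0, 0], 45],
    [[-100, 200, 0], [0, 0, 0], 45],
  ],
)

```text
clock: 23.4
position: [0.4091, 0.2213, 0.2505]
orientation: [0.996, 0.085, 0.0, 0.0]
force: [-0.3, 0.4, 0.1]
finger_gap: 0.49
```

```bash
python3 - <<'E'
from h import *
s=robot.read_state(); print(s["clock"],s["position"],s["force"])
K,C,p,d=look("top"); W=cloud(K,C,d); H,S,V=cv2.split(cv2.cvtColor(p,cv2.COLOR_RGB2HSV)); z=W[...,2]; ok=d>0
save(cv2.resize(p[140:300,250:500],(750,480),interpolation=cv2.INTER_CUBIC),"t3.png")
j=reg(ok&(H>10)&(H<28)&(S>90),330,375,195,245); st(W,"jack",j); st(W,"jack top",j&(z>.05))
m=reg((H>100)&(H<125)&(S>100)&ok&(z>.085),280,440,150,260); P=W[m]; P=P[np.abs(P-np.median(P,0)).max(1)<.2]
A=np.c_[P[:,1:],np.ones(len(P))]; k=np.linalg.lstsq(A,P[:,0],rcond=None)[0]; r=abs(A@k-P[:,0]); k=np.linalg.lstsq(A[r<.008],P[r<.008,0],rcond=None)[0]
print("lid",np.pi/2+np.arctan(k[1]*np.cos(np.radians(9.7))))
st(W,"tape",reg(ok&(H>20)&(H<35)&(S>120)&(z>.045),265,295,255,285))
E
```

```text
23.4 [0.40905377 0.22134219 0.25050196] [-0.27964497  0.35355487  0.10144119]
jack 273 rect [597.2 -64.8] [104.2 122.4] 9.4 med [592.9 -64.6  25.2] z [ 6.4 63.5]
jack top 106 rect [598.3 -64.6] [25.9 28.9] 89.7 med [598.7 -64.6  61. ] z [57.1 64.4]
lid 1.7544028925045108
tape 199 rect [460.5 129.1] [53.6 30.3] 14.1 med [458.8 125.8  54.5] z [49.  58.9]
```

View pics/t3.png

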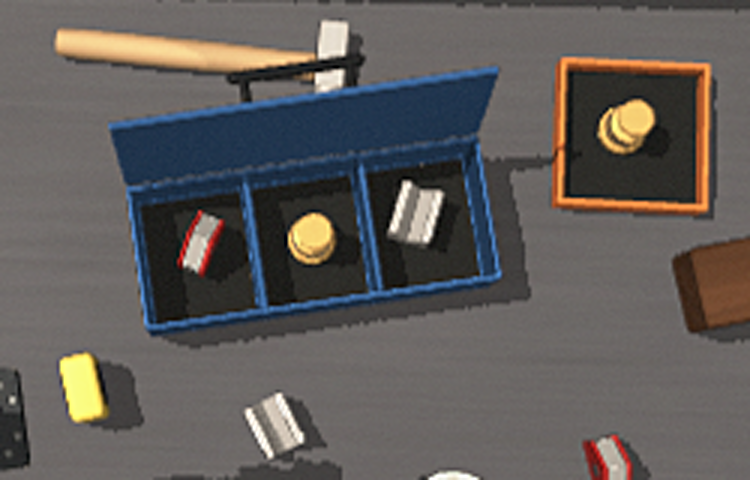

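The jack stands upright in the middle bay at crop (312,238), with its top at 61 mm. The lid is open and the tape is upright at (82,387). Everything else looks undisturbed, so I'll hand in.

```bash
python3 -c "
from cell import robot
print(robot.close_job())"
```

```text
the job is handed in; nothing more can be done
None
```

The job is done and handed in at about 23 s, well inside the 72 s limit. `close_job` gives no verdict, so the result rests on my own last checks.

- **What I did:** I stood the tape measure upright on the bench at about (0.46, 0.13) m. I then swung the lid back onto its stop and set the spare screw jack in the empty middle bay. The jack was the missing kind: the kit's own one lies in the reject tray.
- **Jack:** the last top view shows it upright, centred within a few millimetres of my estimate of the bay centre. Its top is at 61 mm; I expected 59, and the depth readings are good to about 2 mm.
- **Lid:** it measures about 1.75 rad, on its stop.
- **Tape:** it is upright, with its top at about 54 mm.
- **Everything else:** the magnet is in the left bay, the V-block in the right, and the withdrawn jack is still in the tray. The gripper is clear of everything. I judged the other objects by eye in that view. The spray can, tin and brush were outside the cropped picture, but the arm never came near them.

No check failed. When I set the jack down, the force reading rose to about 15 N, which is below the limits.

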